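# Unload a test shell from the colour-reading stand

## Task

Raise the presser-foot lever on the front of the colour-reading stand's head all the way up to its stop, then lift the formed test shell out of its nest under the head without bumping it against the raised foot, and lay it gently, right way up and lengthwise, in the middle of the drying rack. Leave the lever fully up, and do not disturb the cup, the tin or the can.

Things in the scene. Friction and masses are not known exactly. Their poses are not given: they have to be found in the camera images.
- stand: White colour-reading stand, fixed; its open front faces the robot's left. Origin: centre of its underside; x points from front to column, z up. Base 250 (x) x 170 (y) x 26 mm. Column at x = 70 to 120, 100 wide. The head overhangs the nest: x = -45 to 120, y = -50 to 50, z = 170 to 245 mm, so a gripper pointing straight down cannot reach the shell: come from the front, leaning 30 to 45 degrees.
- nest (a point): Centre of the floor of the open cavity that holds the shell, at (-20, 0, 36) mm in the stand's frame; axes as the stand's. Cavity 124 (x) x 60 (y) mm, 14 mm deep, in an aluminium block 164 x 100 mm whose top is at z = 50 mm. Draw the shell up out of it, then out forwards (-x).
- lever (a joint): Angle (rad) of the presser-foot lever on the head's front: 0 = down, pointing forward (-x of the stand) and 30 degrees below level, foot on the shell; 1.75 = fully up at its stop, forward and 70 degrees above level. Pivot axis along the stand's y through (-57, 0, 200) mm in the stand's frame. Stiff (about 4 N at the tip): stays where it is left.
- lever_tip (a point): Centre of the lever's black grip, a roller 24 mm in diameter and 26 mm long along the stand's y, 85 mm from the pivot; the lever between is a 12 mm round bar. The grip can be pinched across its 26 mm length or pushed from below.
- foot: Rubber presser foot, a disc 32 mm in diameter and 8 mm thick on a 12 mm stem, over the shell at x = 0, y = 0 in the stand's frame. Origin: centre of its underside, 1.5 mm above the shell when the lever is down; the lever raises it by 24 mm per rad, 42 mm in all.
- shell: Grey formed test shell like a small car bonnet: 120 mm (its x) x 56 mm (its y) x 44 mm high, 0.25 kg or so, flat upright long sides, top 80 mm long with sloping ends. Origin: centre of its underside; z up. In the nest it is sunk 14 mm, so 30 mm stands above the block; grip it across its 56 mm width.
- rack: Fixed steel drying rack of flat slats on four feet, 170 mm (its x) x 130 mm (its y), level slat tops 40 mm above the table. Origin: centre of its underside on the table.
- scale: Fixed round paint scale, 170 mm in diameter, pan at 36 mm height, with a neck and readout 170 mm high on its +x side (neck at 100 mm from the centre). Origin: centre of its underside. It stands to the right of the stand. Not part of the work.
- cup: Grey mixing cup on the scale's pan, 80 mm in diameter and 100 mm high, loose; origin at the centre of its underside. Leave alone.
- tin: Oblong solvent tin 65 x 100 x 195 mm with a cap, loose, behind the stand; origin at the centre of its underside. Leave alone.
- can: Round paint can 100 mm in diameter, 120 mm high, loose, on the far side, left of the stand; origin at the centre of its underside. Leave alone.
There are look-alikes about, which are no part of the job. There is more than one size of the shell; the one meant has the size given above.

How it is judged (in metres and radians):
On the way, in this order (a step that is already met when the one before it is completed fails the run):
1. the lever is fully up, with the shell still in its nest (value of joint lever above 1.65 rad and distance between shell and nest below 0.008 m), for 0.2 s.
2. the shell is lifted clear of the nest, with the lever still up (z of shell in the frame of nest above 0.015 m and value of joint lever above 1.6 rad), for 0.1 s.
At the end, for the whole second after the job is handed in: The shell rests on the rack's slats, right way up (within 0.1 rad), its centre within 25 mm of the rack's centre and its length within 0.26 rad of the rack's, at rest; the lever is within 0.15 rad of its upper stop (horizontal distance between shell and rack below 0.025 m and height (world z) of shell between 0.036 and 0.045 m and angle between shell's own z axis and vertical below 0.1 rad and angle between the x axis of shell and the x axis of rack, either way round below 0.26 rad and linear speed of shell below 0.02 m/s and value of joint lever above 1.6 rad); the robot touches nothing.
It fails at once if the shell is bumped against the presser foot (over 10 N) (contact force between shell and foot above 10 N).
It fails at once if the shell is dropped (falls free faster than 0.5 m/s) (linear speed of shell above 0.5 m/s and contact force between the fingers and shell below 0.1 N).
It fails at once if the shell is pressed onto the rack with over 60 N (contact force between shell and rack above 60 N).
It fails at once if the cup, the tin or the can is moved by more than 20 mm (distance of any of cup, tin, can from where it was at the start of the episode above 0.02 m).
It also fails if it takes over 56 s, if anything falls off the work surface, if the arm or the gripper's body presses on something with over 40 N, if the wrist force passes 120 N, or if a joint passes its speed limit or range.

## Robot

A 6-joint arm with a two-finger parallel gripper is mounted at the origin on the work surface. World frame = base frame: x ahead of the robot, y to its left, z up, the work surface at z = 0. Lengths are in mm, angles in degrees, forces in N, time in s.
With the tool pointing down it reaches from about 300 to 850 mm from the base axis. Payload 4.2 kg.
Tool frame: the origin (TCP) lies at the very end of the fingers, on their centre line; the grasp point (between the pads) lies 19 mm behind it; z points along the fingers, y is the line along which they close (so a half turn about z gives the same grasp; the last joint's range is limited). The gripper opens to 91 mm and grips with 3 to 60 N. Pads are 32 mm wide; open, the fingers measure 118 mm over their backs; the gripper's body (76 mm by 178 mm) begins 60 mm behind the grasp point.
Start: joints at [-67.838, 18.312, 89.639, -0, 72.044, -1.146], TCP at [227.516, -528.09, 213.976] pointing down, gripper open.
Joint ranges: [-177.97, 177.97], [-48.28, 115.42], [12.27, 149.76], [-77.06, 257.06], [2.81, 150.46], [-146.56, 146.56]. Speed limits (degrees/s): [147.25, 147.25, 180, 180, 180, 180].

## Interface

Orientations are given as [roll, pitch, yaw] about the fixed x, y, z axes, in that order (R = Rz(yaw) Ry(pitch) Rx(roll)).
In Python, from workcell import env, grab_frame gives the robot as it stands. The module is installed in compiled form; this text tells all that it offers.
- The arm moves only by the tool move_arm, never from a script. Its argument "plan" is a list of rows, each an object of numbers: "tx", "ty", "tz": the shift along the tool's x, y, z in cm; "wx", "wy", "wz": the turn, a rotation vector about the tool's x, y, z in rad. In form: [{"tx": .., "ty": .., "tz": .., "wx": .., "wy": .., "wz": ..}, ...]. A call has 1 to 12 rows; each row shifts and turns the commanded pose from where the row before left it, along the tool's axes as they then stand; what a row does not reach is not made up. A row lasts 1/12 s, in which the tool goes at most 41.7 mm and 7.16 degrees, less where a joint would pass 70% of its speed; a pose out of reach is approached as far as the arm can. A call is refused whole if a number of a shift passes 4.17 or a number of a turn 0.125, either way. A call with a gripper value outside its range is refused whole. "gripper" is the finger opening in cm, from 0 to 9.12, set as the call begins (left out, the last holds). The fingers move at their own pace and stop on an object; "force" is the grip in N (left out, the last holds). Time passes only in rows, so rows that do not move let the fingers close. It gives the time, the measured TCP pose, the force, the opening and the grip force at its end, in the units of the state.
- env.state(): the state, without advancing time (a new reading comes with each control period).
- grab_frame(name): name is "scene" or "top" or "wrist"; returns a dict with "color" (480x640x3 uint8, red, green, blue), "vfov" (degrees; the focal length in pixels is half the picture's height over the tangent of half this angle, whatever the lens; pixels are square), "cx", "cy" (the principal point, pixels), "k1" (the pictures are not rectified: a ray, as slopes to the right and down, at radius r is drawn at 1 + k1 r^2 times it, then the intrinsics apply), "view" (4x4, takes a point from world to camera coordinates). Camera axes: x right, y up, looking along -z (the intrinsics and any distortion apply to the point x, -y, -z); pixel columns grow to the right and rows downward; lengths in mm; the calibration is good to about 2 mm. A picture is of the moment at which its call begins. There is no depth.
- env.job_done(): hands the job in; it is judged then, once.
The state is a dict: "time_s": time; "qpos": joint angles; "qvel": joint speeds; "effort": joint torques, N m; "ee_pos": TCP position; "ee_rot": TCP orientation; "force": force on the tool from outside, world axes, zero at the start; "torque": the same for the moment, N m; "gripper_width": finger opening in mm; "gripper_force": force on a finger pad.
Only numpy, scipy, OpenCV 4.12 (cv2) and the standard library are available. Lean on these libraries where they do the work, as an engineer would, in place of code of your own. Each camera call takes 0.05 s, during which the arm holds its last target. There are 200 camera calls.

## Working session

There is one attempt and no reset: what is moved stays moved. The work goes in short steps, Python scripts to look and compute and a tool call to move; the robot and the scene stay as the last step left them, time stands still between calls to the robot, and variables do not carry over. Pictures are saved under pics/ and viewed, at most 10 in all, crops included, and the job is handed in when it is done.

Besides the shell and the picture viewer there is one more tool, called after ">>>" by a JSON object that holds its "name" and its "arguments". move_arm: Moves the arm, as the interface text tells. Its arguments: {"type":"object","properties":{"plan":{"type":"array","items":{"type":"object","properties":{"tx":{"type":"number"},"ty":{"type":"number"},"tz":{"type":"number"},"wx":{"type":"number"},"wy":{"type":"number"},"wz":{"type":"number"}}}},"gripper":{"type":"number"},"force":{"type":"number"}},"required":["plan"]}

```bash
mkdir -p pics; cat > h.py <<'E'
import numpy as np, cv2, json
from workcell import env, grab_frame
def save(f,n): cv2.imwrite('pics/'+n+'.png', cv2.cvtColor(f['color'],cv2.COLOR_RGB2BGR))
def K(f):
    F=240/np.tan(np.radians(f['vfov'])/2); return F
def proj(f,P):
    P=np.atleast_2d(P); V=np.array(f['view']); c=P@V[:3,:3].T+V[:3,3]
    s=np.c_[c[:,0],-c[:,1]]/(-c[:,2:]); r2=(s**2).sum(1,keepdims=True); s=s*(1+f['k1']*r2)
    return s*K(f)+[f['cx'],f['cy']]
def ray(f,uv):
    d=(np.array(uv,float)-[f['cx'],f['cy']])/K(f); s=d.copy()
    for _ in range(30): s=d/(1+f['k1']*(s@s))
    V=np.array(f['view']); R=V[:3,:3]; o=-R.T@V[:3,3]; v=R.T@np.array([s[0],-s[1],-1]); return o,v/np.linalg.norm(v)
def onz(f,uv,z):
    o,v=ray(f,uv); return o+v*(z-o[2])/v[2]
E
python3 - <<'E'
from h import *
import pickle
fs={n:grab_frame(n) for n in ('scene','top','wrist')}
pickle.dump(fs,open('fs0.pkl','wb'))
for n,f in fs.items(): save(f,n+'0'); print(n,f['vfov'],f['cx'],f['cy'],f['k1'],-np.array(f['view'])[:3,:3].T@np.array(f['view'])[:3,3])
print(env.state())
E
```

```text
scene 47.90505678115393 318.4065052600925 233.64450334768605 -0.014334684800999154 [1097.80473591  786.32663358 1014.91721199]
top 44.778965377602546 316.78466796847715 244.99773269678516 0.05080742358184059 [ 376.92459693  -36.53909662 1253.24935103]
wrist 65.60155678706221 322.8392572562324 240.64319703690535 -0.056772720287800886 [ 288.3055917  -502.64591122  384.41870045]
{'time_s': 0.15, 'qpos': array([-6.78388771e+01,  1.83427803e+01,  8.96900740e+01,  1.41344936e-03,
        7.20462758e+01, -1.14794999e+00]), 'qvel': array([-0.02280589, -0.02126437, -0.20391796, -0.04685824,  0.05228116,
       -0.06015653]), 'effort': array([ 1.47665110e-04, -4.12773657e+01, -2.32153881e+01,  7.27054593e-02,
        4.34100931e-02, -9.90802209e-05]), 'ee_pos': array([ 227.36340052, -527.71174665,  213.31978524]), 'ee_rot': array([-1.79920913e+02, -2.92905494e-03,  2.33086343e+01]), 'force': array([-0.2087381 , -0.37389285, -0.08064918]), 'torque': array([ 0.0041922 , -0.01088643,  0.04406617]), 'gripper_force': 0.0, 'gripper_width': 91.1887246627395}
```

View pics/scene0.png

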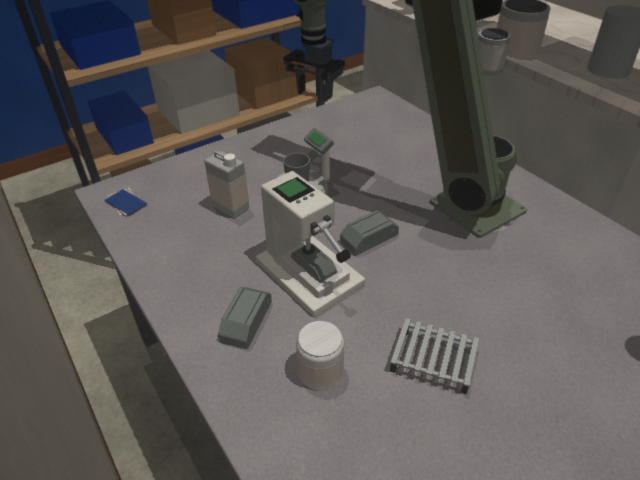

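View pics/top0.png

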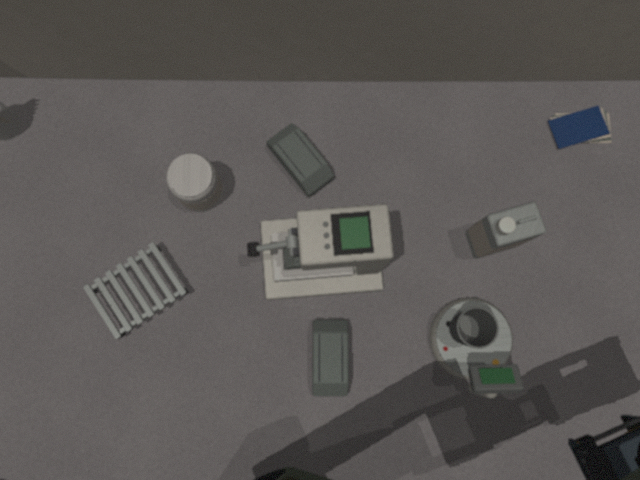

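The top view has +x up and +y left. Three shell-like parts show there: the one in the nest under the head (about (290,250)), one at (300,160) and one at (330,357). The first is the one meant, because it sits in the nest. I'll measure the parts and make the confirming crop.

```bash
python3 - <<'E'
from h import *
import pickle
fs=pickle.load(open('fs0.pkl','rb')); t=fs['top']; s=fs['scene']
hsv=cv2.cvtColor(t['color'],cv2.COLOR_RGB2HSV); g=cv2.cvtColor(t['color'],cv2.COLOR_RGB2GRAY)
m=((g>125)*255).astype('uint8')
n,l,st,c=cv2.connectedComponentsWithStats(m)
for i in range(1,n):
    if st[i,4]>60: print(i,st[i],c[i].round(1),cv2.minAreaRect(np.argwhere(l==i)[:,::-1].astype('float32')))
for nme,uv,z in [('base nearleft',(265,298),26),('base farleft',(262,220),26),('base nearright',(382,290),26)]:
    print(nme,onz(t,uv,z).round(1))
a=cv2.resize(t['color'][200:310,70:400],None,fx=2.42,fy=2.42,interpolation=cv2.INTER_CUBIC)
b=cv2.resize(s['color'][200:320,240:405],None,fx=2.5,fy=2.5,interpolation=cv2.INTER_CUBIC)
canvas=np.zeros((a.shape[0]+b.shape[0],max(a.shape[1],b.shape[1]),3),'uint8')
canvas[:a.shape[0],:a.shape[1]]=a; canvas[a.shape[0]:,:b.shape[1]]=b
c2=cv2.resize(s['color'][310:395,380:490],None,fx=3.4,fy=3.4,interpolation=cv2.INTER_CUBIC)
canvas[a.shape[0]:a.shape[0]+c2.shape[0],420:420+c2.shape[1]]=c2[:,:canvas.shape[1]-420]
cv2.imwrite('pics/crop1.png',np.clip(canvas[:,:,::-1].astype(float)*1.4,0,255).astype('uint8')); print(canvas.shape)
E
```

```text
6 [ 167  154   45   43 1489] [189.  174.8] ((189.0, 175.0), (42.0, 44.0), 90.0)
7 [ 298  206   94   58 2780] [339.3 235.4] ((344.1729736328125, 234.11856079101562), (52.66156005859375, 90.27114868164062), 85.33314514160156)
8 [499 216  18  17 226] [507.3 224.3] ((507.0000915527344, 224.50003051757812), (16.97749137878418, 15.764815330505371), 75.96376037597656)
9 [261 219  36  25 598] [276.1 229.4] ((278.9862060546875, 230.8345184326172), (22.256189346313477, 35.5434684753418), 85.2363510131836)
24 [153 247  31  49 183] [169.4 273.2] ((167.7062530517578, 269.899169921875), (54.062782287597656, 8.943917274475098), 63.94650650024414)
25 [139 251  35  52 201] [158.2 279.4] ((155.93458557128906, 275.7944641113281), (57.77875518798828, 8.980005264282227), 62.487998962402344)
27 [ 264  250  118   48 2805] [312.7 279.9] ((322.5, 273.5), (47.0, 117.0), 90.0)
29 [129 258  34  52 200] [147.6 286.8] ((143.82351684570312, 283.70587158203125), (58.30951690673828, 9.260923385620117), 59.036251068115234)
30 [118 265  34  52 225] [135.9 292.7] ((132.57400512695312, 291.5595703125), (58.281654357910156, 8.892457962036133), 57.2647705078125)
33 [107 272  34  52 236] [124.6 299.3] ((123.16002655029297, 297.18084716796875), (58.701622009277344, 8.640878677368164), 61.99082565307617)
34 [ 93 279  37  53 249] [113.9 307.4] ((110.60294342041016, 305.3382568359375), (59.510005950927734, 10.289915084838867), 59.03623962402344)
36 [ 85 286  34  52 231] [102.6 313.5] ((101.4204330444336, 311.5500793457031), (59.67509460449219, 4.387874603271484), 57.80426788330078)
38 [437 308  74  54 765] [478.5 344. ] ((475.9737548828125, 342.7928466796875), (44.39051055908203, 71.56443786621094), 60.14098358154297)
base nearleft [476.   56.7  26. ]
base farleft [643.6  65.3  26. ]
base nearright [ 492.6 -189.8   26. ]
(566, 799, 3)
```

View pics/crop1.png

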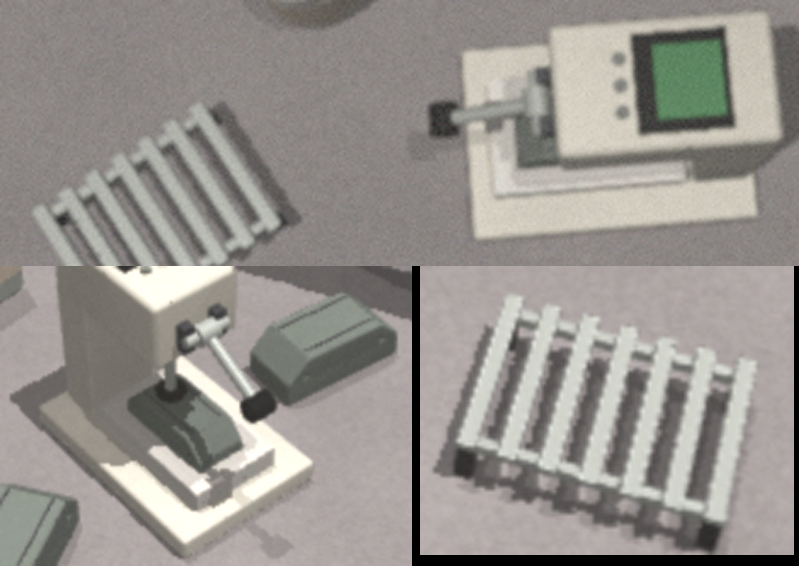

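The crop confirms it: the shell in the nest has the foot on top and the lever down, and the other two lie loose on the table. Next I refine the stand and rack poses and cross-check the lever tip in both views.

```bash
python3 - <<'E'
from h import *
import pickle
fs=pickle.load(open('fs0.pkl','rb')); t=fs['top']; s=fs['scene']
g=cv2.cvtColor(t['color'],cv2.COLOR_RGB2GRAY).astype(float); g=cv2.GaussianBlur(g,(3,3),0)
# base edges: subpixel by gradient peaks
def peak(v,sgn):
    d=np.gradient(v)*sgn; i=int(d[1:-1].argmax())+1; den=d[i-1]-2*d[i]+d[i+1]
    return i+(0 if den==0 else .5*(d[i-1]-d[i+1])/den)
def fit(P):
    P=np.array(P); 
    for _ in range(3):
        c=P.mean(0); v=np.linalg.svd(P-c)[2]; e=(P-c)@v[1]; P=P[abs(e)<=max(2*e.std(),.3)]
    return P.mean(0),v[0],e.std()
near=[onz(t,(u,284+peak(g[284:306,u],-1)),26)[:2] for u in range(275,375,4)]
front=[onz(t,(255+peak(g[v,255:275],1),v),26)[:2] for v in list(range(224,240,2))+list(range(258,292,2))]
far=[onz(t,(u,208+peak(g[208:230,u],1)),26)[:2] for u in range(268,294,3)]
for n,P in (('near',near),('front',front),('far',far)):
    c,d,e=fit(P); print(n,c.round(1),np.degrees(np.arctan2(d[1],d[0])).round(2),e.round(2))
sl=[(169.4,273.2),(158.2,279.4),(147.6,286.8),(135.9,292.7),(124.6,299.3),(113.9,307.4),(102.6,313.5)]
P=np.array([onz(t,u,40)[:2] for u in sl]); print('rack',P.round(1).tolist(),P.mean(0)); d=P[0]-P[-1]; print(np.hypot(*d),np.degrees(np.arctan2(d[1],d[0])))
# check rack with scene: slat mask
def tri(a,b):
    o1,v1=ray(t,a);o2,v2=ray(s,b); A=np.c_[v1,-v2]; k=np.linalg.lstsq(A,o2-o1,rcond=None)[0]
    p,q=o1+k[0]*v1,o2+k[1]*v2; return ((p+q)/2).round(1),np.linalg.norm(p-q).round(1)
def blob(f,x0,y0,x1,y1,th):
    q=cv2.cvtColor(f['color'],cv2.COLOR_RGB2GRAY)[y0:y1,x0:x1]; n,l,st,c=cv2.connectedComponentsWithStats((q<th).astype('uint8')); i=1+st[1:,4].argmax(); return c[i]+[x0,y0],st[i]
a=blob(t,240,238,262,262,60);b=blob(s,334,246,352,266,50);print(a,b,tri(a[0],b[0]))
E
```

```text
near [485.2 -65.3] -85.41 0.15
front [556.5  61.6] -175.39 0.27
far [645.1  26.6] 94.82 0.25
rack [[527.0, 254.9], [514.1, 277.4], [498.8, 298.4], [486.7, 321.7], [473.2, 343.9], [456.7, 364.6], [444.4, 386.6]] [485.82817342 321.07877837]
155.54413628520948 -57.88705652749278
(array([252.5       , 249.23134328]), array([  8,   4,  12,  15, 134], dtype=int32)) (array([343.11711712, 255.4954955 ]), array([  3,   3,  13,  13, 111], dtype=int32)) (array([556.5,  71.9, 162.3]), np.float64(2.1))
```

```bash
cat >> h.py <<'E'
from scipy.linalg import expm, logm
from scipy.spatial.transform import Rotation as Ro
xs=np.array([np.cos(np.radians(-85.35)),np.sin(np.radians(-85.35)),0]); ys=np.array([-xs[1],xs[0],0]); zz=np.array([0,0,1.])
C=np.array([568.7,-62.8,0])
def S(x,y,z): return C+x*xs+y*ys+z*zz
def lean(deg):
    s,c=np.sin(np.radians(deg)),np.cos(np.radians(deg)); return np.c_[-c*xs-s*zz, ys, s*xs-c*zz]
def T(R,p): M=np.eye(4); M[:3,:3]=R; M[:3,3]=p; return M
def grasp(R,g,back=0): return T(R,g+(19-back)*R[:,2])   # grasp point at g, backed off
def cur():
    s=env.state(); return T(Ro.from_euler('xyz',s['ee_rot'],degrees=True).as_matrix(),s['ee_pos'])
def seg(A,B,n):
    D=expm(np.real(logm(np.linalg.inv(A)@B))/n); r=Ro.from_matrix(D[:3,:3]).as_rotvec(); d=D[:3,3]/10
    row=np.r_[d.round(2),r.round(3)]; E=T(Ro.from_rotvec(row[3:]).as_matrix(),row[:3]*10); M=A.copy(); path=[]
    for _ in range(n): M=M@E; path.append(M[:3,3].round().astype(int).tolist())
    print(n,'x',dict(zip(('tx','ty','tz','wx','wy','wz'),row.tolist())),'|t|',np.linalg.norm(d).round(2),'|w|',np.linalg.norm(r).round(3)); print('  ',path[::max(1,n//4)],path[-1])
    return M
E
python3 - <<'E'
from h import *
A=cur(); B=A.copy(); B[:3,3]+=[0,0,190]; M=seg(A,B,5)
M=seg(M,T(lean(0),[545,130,380]),21)
L=S(-132,0,160); print(L, lean(45).round(3).tolist())
M=seg(M,grasp(lean(45),L,80),10)
E
```

```text
5 x {'tx': 0.0, 'ty': -0.01, 'tz': -3.8, 'wx': 0.0, 'wy': 0.0, 'wz': -0.0} |t| 3.8 |w| 0.0
   [[227, -528, 251], [227, -528, 289], [227, -528, 327], [227, -528, 365], [227, -527, 403]] [227, -527, 403]
21 x {'tx': 3.68, 'ty': -0.45, 'tz': 0.11, 'wx': -0.0, 'wy': -0.0, 'wz': -0.059} |t| 3.71 |w| 0.059
   [[259, -509, 402], [400, -389, 397], [500, -234, 391], [550, -56, 386], [546, 129, 381]] [546, 129, 381]
[557.99892535  68.7655236  160.        ] [[-0.057, 0.997, 0.057], [0.705, 0.081, -0.705], [-0.707, 0.0, -0.707]]
10 x {'tx': 0.46, 'ty': 0.07, 'tz': 1.77, 'wx': -0.0, 'wy': -0.079, 'wz': -0.001} |t| 1.83 |w| 0.079
   [[547, 134, 363], [548, 139, 327], [549, 138, 290], [551, 132, 255], [553, 120, 220]] [554, 112, 204]
```

>>> {"name": "move_arm", "arguments": {"plan": [{"tz": -3.8}, {"tz": -3.8}, {"tz": -3.8}, {"tz": -3.8}, {"tz": -3.8}, {"tx": 3.7, "ty": -0.45, "tz": 0.1, "wz": -0.059}, {"tx": 3.7, "ty": -0.45, "tz": 0.1, "wz": -0.059}, {"tx": 3.7, "ty": -0.45, "tz": 0.1, "wz": -0.059}, {"tx": 3.7, "ty": -0.45, "tz": 0.1, "wz": -0.059}, {"tx": 3.7, "ty": -0.45, "tz": 0.1, "wz": -0.059}, {"tx": 3.7, "ty": -0.45, "tz": 0.1, "wz": -0.059}, {"tx": 3.7, "ty": -0.45, "tz": 0.1, "wz": -0.059}], "gripper": 9.1}}

```text
schema error: expected keys tx, ty, tz, wx, wy, wz
```

>>> {"name": "move_arm", "arguments": {"plan": [{"tx": 3.7, "ty": -0.45, "tz": 0.1, "wz": -0.059}, {"tx": 3.7, "ty": -0.45, "tz": 0.1, "wz": -0.059}, {"tx": 3.7, "ty": -0.45, "tz": 0.1, "wz": -0.059}, {"tx": 3.7, "ty": -0.45, "tz": 0.1, "wz": -0.059}, {"tx": 3.7, "ty": -0.45, "tz": 0.1, "wz": -0.059}, {"tx": 3.7, "ty": -0.45, "tz": 0.1, "wz": -0.059}, {"tx": 3.7, "ty": -0.45, "tz": 0.1, "wz": -0.059}, {"tx": 3.7, "ty": -0.45, "tz": 0.1, "wz": -0.059}, {"tx": 3.7, "ty": -0.45, "tz": 0.1, "wz": -0.059}, {"tx": 3.7, "ty": -0.45, "tz": 0.1, "wz": -0.059}, {"tx": 3.7, "ty": -0.45, "tz": 0.1, "wz": -0.059}, {"tx": 3.7, "ty": -0.45, "tz": 0.1, "wz": -0.059}]}}

```text
schema error: expected keys tx, ty, tz, wx, wy, wz
```

```bash
python3 - <<'E'
from h import *
s=env.state(); print(s['time_s'],s['ee_pos'].round(1),s['ee_rot'].round(1),s['qpos'].round(1))
L=S(-132,0,160)
M=seg(cur(),T(lean(15),[545,190,330]),8)
M=seg(M,grasp(lean(45),L,80),8)
E
```

```text
0.15 [ 227.4 -527.7  213.3] [-179.9   -0.    23.3] [-67.8  18.3  89.7   0.   72.   -1.1]
8 x {'tx': 10.04, 'ty': -2.03, 'tz': -2.68, 'wx': -0.021, 'wy': -0.028, 'wz': -0.155} |t| 10.59 |w| 0.159
   [[312, -469, 240], [449, -315, 284], [534, -124, 313], [557, 85, 328]] [544, 190, 330]
8 x {'tx': -0.13, 'ty': 0.05, 'tz': 1.89, 'wx': 0.001, 'wy': -0.066, 'wz': 0.0} |t| 1.9 |w| 0.066
   [[545, 184, 312], [547, 169, 278], [550, 149, 246], [553, 125, 217]] [555, 111, 203]
```

All the keys are required in every row.

>>> {"name": "move_arm", "arguments": {"plan": [{"tx": 0, "ty": 0, "tz": -3.8, "wx": 0, "wy": 0, "wz": 0}, {"tx": 0, "ty": 0, "tz": -3.8, "wx": 0, "wy": 0, "wz": 0}, {"tx": 0, "ty": 0, "tz": -3.8, "wx": 0, "wy": 0, "wz": 0}, {"tx": 0, "ty": 0, "tz": -3.8, "wx": 0, "wy": 0, "wz": 0}, {"tx": 0, "ty": 0, "tz": -3.8, "wx": 0, "wy": 0, "wz": 0}, {"tx": 3.7, "ty": -0.45, "tz": 0.1, "wx": 0, "wy": 0, "wz": -0.059}, {"tx": 3.7, "ty": -0.45, "tz": 0.1, "wx": 0, "wy": 0, "wz": -0.059}, {"tx": 3.7, "ty": -0.45, "tz": 0.1, "wx": 0, "wy": 0, "wz": -0.059}, {"tx": 3.7, "ty": -0.45, "tz": 0.1, "wx": 0, "wy": 0, "wz": -0.059}, {"tx": 3.7, "ty": -0.45, "tz": 0.1, "wx": 0, "wy": 0, "wz": -0.059}, {"tx": 3.7, "ty": -0.45, "tz": 0.1, "wx": 0, "wy": 0, "wz": -0.059}, {"tx": 3.7, "ty": -0.45, "tz": 0.1, "wx": 0, "wy": 0, "wz": -0.059}], "gripper": 9.1}}

```text
time_s: 1.15
ee_pos: [426.1, -358.9, 396.3]
ee_rot: [-180.0, 0.0, 47.1]
force: [0.9, -0.8, -0.3]
gripper_width: 91.2
gripper_force: 0.0
```

>>> {"name": "move_arm", "arguments": {"plan": [{"tx": 3.7, "ty": -0.45, "tz": 0.1, "wx": 0, "wy": 0, "wz": -0.059}, {"tx": 3.7, "ty": -0.45, "tz": 0.1, "wx": 0, "wy": 0, "wz": -0.059}, {"tx": 3.7, "ty": -0.45, "tz": 0.1, "wx": 0, "wy": 0, "wz": -0.059}, {"tx": 3.7, "ty": -0.45, "tz": 0.1, "wx": 0, "wy": 0, "wz": -0.059}, {"tx": 3.7, "ty": -0.45, "tz": 0.1, "wx": 0, "wy": 0, "wz": -0.059}, {"tx": 3.7, "ty": -0.45, "tz": 0.1, "wx": 0, "wy": 0, "wz": -0.059}, {"tx": 3.7, "ty": -0.45, "tz": 0.1, "wx": 0, "wy": 0, "wz": -0.059}, {"tx": 3.7, "ty": -0.45, "tz": 0.1, "wx": 0, "wy": 0, "wz": -0.059}, {"tx": 3.7, "ty": -0.45, "tz": 0.1, "wx": 0, "wy": 0, "wz": -0.059}, {"tx": 3.7, "ty": -0.45, "tz": 0.1, "wx": 0, "wy": 0, "wz": -0.059}, {"tx": 3.7, "ty": -0.45, "tz": 0.1, "wx": 0, "wy": 0, "wz": -0.059}, {"tx": 3.7, "ty": -0.45, "tz": 0.1, "wx": 0, "wy": 0, "wz": -0.059}]}}

```text
time_s: 2.15
ee_pos: [556.6, 59.4, 384.3]
ee_rot: [-180.0, 0.0, 87.7]
force: [0.5, 0.3, 0.3]
gripper_width: 90.6
gripper_force: 0.0
```

```bash
python3 - <<'E'
from h import *
s=env.state(); print(s['time_s'],s['ee_pos'].round(1),s['ee_rot'].round(1),s['qpos'].round(1))
L=S(-132,0,160)
M=seg(cur(),T(lean(15),[545,190,330]),6)
M=seg(M,grasp(lean(45),L,80),8)
E
```

```text
2.15 [556.6  59.4 384.3] [-180.     0.    87.7] [ 4.9 13.9 71.9 -0.  94.2  7.2]
6 x {'tx': 2.27, 'ty': -0.18, 'tz': 0.66, 'wx': -0.003, 'wy': -0.044, 'wz': -0.02} |t| 2.37 |w| 0.048
   [[556, 82, 378], [554, 105, 370], [553, 127, 362], [550, 148, 352], [548, 169, 341], [545, 190, 330]] [545, 190, 330]
8 x {'tx': -0.12, 'ty': 0.04, 'tz': 1.88, 'wx': 0.0, 'wy': -0.065, 'wz': -0.0} |t| 1.89 |w| 0.065
   [[546, 184, 312], [548, 168, 278], [550, 149, 246], [553, 125, 217]] [555, 112, 203]
```

>>> {"name": "move_arm", "arguments": {"plan": [{"tx": 2.2, "ty": -0.18, "tz": 0.66, "wx": -0.003, "wy": -0.044, "wz": -0.018}, {"tx": 2.2, "ty": -0.18, "tz": 0.66, "wx": -0.003, "wy": -0.044, "wz": -0.018}, {"tx": 2.2, "ty": -0.18, "tz": 0.66, "wx": -0.003, "wy": -0.044, "wz": -0.018}, {"tx": 2.2, "ty": -0.18, "tz": 0.66, "wx": -0.003, "wy": -0.044, "wz": -0.018}, {"tx": 2.2, "ty": -0.18, "tz": 0.66, "wx": -0.003, "wy": -0.044, "wz": -0.018}, {"tx": 2.2, "ty": -0.18, "tz": 0.66, "wx": -0.003, "wy": -0.044, "wz": -0.018}, {"tx": -0.12, "ty": 0.04, "tz": 1.88, "wx": 0, "wy": -0.065, "wz": 0}, {"tx": -0.12, "ty": 0.04, "tz": 1.88, "wx": 0, "wy": -0.065, "wz": 0}, {"tx": -0.12, "ty": 0.04, "tz": 1.88, "wx": 0, "wy": -0.065, "wz": 0}, {"tx": -0.12, "ty": 0.04, "tz": 1.88, "wx": 0, "wy": -0.065, "wz": 0}, {"tx": -0.12, "ty": 0.04, "tz": 1.88, "wx": 0, "wy": -0.065, "wz": 0}, {"tx": 0, "ty": 0, "tz": 0, "wx": 0, "wy": 0, "wz": 0}], "gripper": 5.5}}

```text
time_s: 3.15
ee_pos: [548.7, 142.5, 241.9]
ee_rot: [-179.6, 34.0, 94.1]
force: [-0.6, -0.1, 0.0]
gripper_width: 55.2
gripper_force: 0.0
```

```bash
python3 - <<'E'
from h import *
s=env.state(); print(s['time_s'],s['ee_pos'].round(1),s['ee_rot'].round(1),s['qpos'].round(1))
L=S(-132,0,160)
M=seg(cur(),grasp(lean(45),L,60),6)
M=seg(M,grasp(lean(45),L,0),5)
f=grab_frame('wrist'); save(f,'wrist1'); print(proj(f,[L,S(-57,0,200),S(-80,-28,66),S(-80,28,66)]).round())
E
```

```text
3.15 [548.7 142.5 241.9] [-179.6   34.    94.1] [ 30.5  24.4  84.5 -29.9  88.5  32. ]
6 x {'tx': -0.04, 'ty': 0.06, 'tz': 1.16, 'wx': -0.002, 'wy': -0.032, 'wz': -0.001} |t| 1.16 |w| 0.032
   [[550, 136, 233], [551, 129, 223], [552, 121, 214], [553, 114, 206], [554, 106, 197], [555, 98, 189]] [555, 98, 189]
5 x {'tx': 0.0, 'ty': 0.01, 'tz': 1.2, 'wx': -0.0, 'wy': 0.0, 'wz': -0.0} |t| 1.2 |w| 0.0
   [[556, 89, 181], [557, 81, 172], [558, 72, 164], [558, 64, 155], [559, 55, 147]] [559, 55, 147]
[[329. 256.]
 [329. 347.]
 [302. 219.]
 [355. 219.]]
```

View pics/wrist1.png

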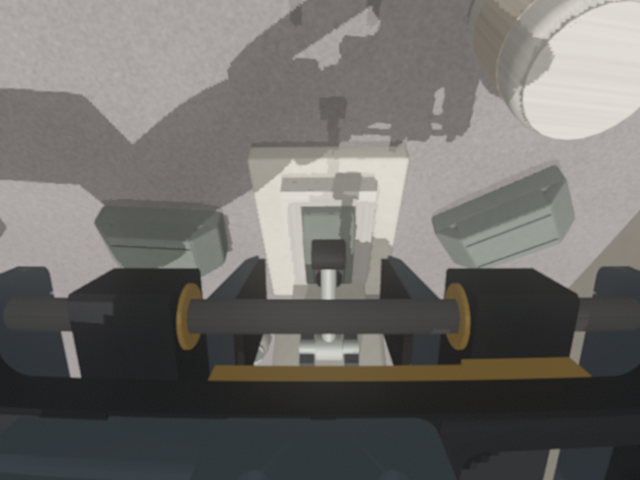

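The wrist view shows the roller at (328,254) against a predicted (329,256), lying centred between the fingers. The estimates hold, so I approach and pinch.

>>> {"name": "move_arm", "arguments": {"plan": [{"tx": -0.04, "ty": 0.06, "tz": 1.16, "wx": -0.002, "wy": -0.032, "wz": -0.001}, {"tx": -0.04, "ty": 0.06, "tz": 1.16, "wx": -0.002, "wy": -0.032, "wz": -0.001}, {"tx": -0.04, "ty": 0.06, "tz": 1.16, "wx": -0.002, "wy": -0.032, "wz": -0.001}, {"tx": -0.04, "ty": 0.06, "tz": 1.16, "wx": -0.002, "wy": -0.032, "wz": -0.001}, {"tx": -0.04, "ty": 0.06, "tz": 1.16, "wx": -0.002, "wy": -0.032, "wz": -0.001}, {"tx": -0.04, "ty": 0.06, "tz": 1.16, "wx": -0.002, "wy": -0.032, "wz": -0.001}, {"tx": 0, "ty": 0, "tz": 1.2, "wx": 0, "wy": 0, "wz": 0}, {"tx": 0, "ty": 0, "tz": 1.2, "wx": 0, "wy": 0, "wz": 0}, {"tx": 0, "ty": 0, "tz": 1.2, "wx": 0, "wy": 0, "wz": 0}, {"tx": 0, "ty": 0, "tz": 1.2, "wx": 0, "wy": 0, "wz": 0}, {"tx": 0, "ty": 0, "tz": 1.2, "wx": 0, "wy": 0, "wz": 0}, {"tx": 0, "ty": 0, "tz": 0, "wx": 0, "wy": 0, "wz": 0}]}}

```text
time_s: 4.2
ee_pos: [560.8, 53.9, 150.2]
ee_rot: [179.5, 44.8, 94.0]
force: [-1.0, -0.6, 0.1]
gripper_width: 55.0
gripper_force: 0.0
```

>>> {"name": "move_arm", "arguments": {"plan": [{"tx": 0, "ty": 0, "tz": 0, "wx": 0, "wy": 0, "wz": 0}, {"tx": 0, "ty": 0, "tz": 0, "wx": 0, "wy": 0, "wz": 0}, {"tx": 0, "ty": 0, "tz": 0, "wx": 0, "wy": 0, "wz": 0}, {"tx": 0, "ty": 0, "tz": 0, "wx": 0, "wy": 0, "wz": 0}, {"tx": 0, "ty": 0, "tz": 0, "wx": 0, "wy": 0, "wz": 0}, {"tx": 0, "ty": 0, "tz": 0, "wx": 0, "wy": 0, "wz": 0}], "gripper": 0, "force": 25}}

```text
time_s: 4.7
ee_pos: [558.3, 55.9, 151.3]
ee_rot: [179.8, 44.8, 94.1]
force: [-7.9, 1.5, 2.4]
gripper_width: 25.7
gripper_force: 25.0
```

```bash
python3 - <<'E'
from h import *
s=env.state(); print(s['time_s'],s['ee_rot'].round(1))
c=cur(); g=c[:3,3]-19*c[:3,2]; d=g-C; print('grasp in stand', d@xs,d@ys,d[2]); a=np.degrees(np.arctan2(d[2]-200,-(d@xs)-57)); print('angle',a, np.hypot(d[2]-200,-(d@xs)-57))
# arc of grasp point in tool axes, constant orientation
A0=np.radians(-30); A1=np.radians(71.5); n=16; th=np.linspace(A0,A1,n+1)
p=np.array([-85*np.cos(th)[:,None]*xs+85*np.sin(th)[:,None]*zz])[0]
print((np.diff(p,axis=0)@c[:3,:3]/10).round(2).tolist())
E
```

```text
4.7 [179.8  44.8  94.1]
grasp in stand -132.5068200129429 -0.7186035860161603 164.82122310659767
angle -24.980904812953867 83.29961711906444
[[-0.29, -0.0, -0.89], [-0.39, 0.0, -0.86], [-0.48, 0.0, -0.81], [-0.57, 0.0, -0.75], [-0.65, 0.0, -0.68], [-0.72, 0.0, -0.61], [-0.78, 0.0, -0.53], [-0.83, 0.0, -0.44], [-0.88, 0.01, -0.34], [-0.91, 0.01, -0.24], [-0.93, 0.01, -0.14], [-0.94, 0.01, -0.04], [-0.94, 0.01, 0.07], [-0.92, 0.01, 0.17], [-0.9, 0.01, 0.27], [-0.86, 0.01, 0.37]]
```

>>> {"name": "move_arm", "arguments": {"plan": [{"tx": -0.29, "ty": 0, "tz": -0.89, "wx": 0, "wy": 0, "wz": 0}, {"tx": -0.39, "ty": 0, "tz": -0.86, "wx": 0, "wy": 0, "wz": 0}, {"tx": -0.48, "ty": 0, "tz": -0.81, "wx": 0, "wy": 0, "wz": 0}, {"tx": -0.57, "ty": 0, "tz": -0.75, "wx": 0, "wy": 0, "wz": 0}, {"tx": -0.65, "ty": 0, "tz": -0.68, "wx": 0, "wy": 0, "wz": 0}, {"tx": -0.72, "ty": 0, "tz": -0.61, "wx": 0, "wy": 0, "wz": 0}, {"tx": -0.78, "ty": 0, "tz": -0.53, "wx": 0, "wy": 0, "wz": 0}, {"tx": -0.83, "ty": 0, "tz": -0.44, "wx": 0, "wy": 0, "wz": 0}]}}

```text
time_s: 5.37
ee_pos: [557.7, 62.2, 221.7]
ee_rot: [179.9, 44.6, 94.3]
force: [-4.8, -2.0, -9.0]
gripper_width: 25.9
gripper_force: 25.0
```

```bash
python3 - <<'E'
from h import *
s=env.state(); print(s['force'].round(1),s['torque'].round(2))
c=cur(); g=c[:3,3]-19*c[:3,2]; d=g-C; print('grasp in stand', d@xs,d@ys,d[2]); a=np.degrees(np.arctan2(d[2]-200,-(d@xs)-57)); print('angle',a, np.hypot(d[2]-200,-(d@xs)-57))
E
```

```text
[-4.8 -2.  -9. ] [ 1.5   0.62 -0.43]
grasp in stand -138.81355908343843 -0.7728968431609308 235.2220115532822
angle 23.292630819703056 89.07327628283814
```

>>> {"name": "move_arm", "arguments": {"plan": [{"tx": -0.88, "ty": 0, "tz": -0.34, "wx": 0, "wy": 0, "wz": 0}, {"tx": -0.91, "ty": 0, "tz": -0.24, "wx": 0, "wy": 0, "wz": 0}, {"tx": -0.93, "ty": 0, "tz": -0.14, "wx": 0, "wy": 0, "wz": 0}, {"tx": -0.94, "ty": 0, "tz": -0.04, "wx": 0, "wy": 0, "wz": 0}, {"tx": -0.94, "ty": 0, "tz": 0.07, "wx": 0, "wy": 0, "wz": 0}, {"tx": -0.92, "ty": 0, "tz": 0.17, "wx": 0, "wy": 0, "wz": 0}, {"tx": -0.9, "ty": 0, "tz": 0.27, "wx": 0, "wy": 0, "wz": 0}, {"tx": -0.86, "ty": 0, "tz": 0.37, "wx": 0, "wy": 0, "wz": 0}, {"tx": 0, "ty": 0, "tz": 0, "wx": 0, "wy": 0, "wz": 0}, {"tx": 0, "ty": 0, "tz": 0, "wx": 0, "wy": 0, "wz": 0}]}}

```text
time_s: 6.2
ee_pos: [562.1, 9.7, 275.4]
ee_rot: [179.5, 44.7, 94.0]
force: [-7.3, 3.4, 4.2]
gripper_width: 25.7
gripper_force: 25.0
```

```bash
python3 - <<'E'
from h import *
s=env.state(); print(s['force'].round(1),s['torque'].round(2))
c=cur(); g=c[:3,3]-19*c[:3,2]; d=g-C; print('grasp in stand', d@xs,d@ys,d[2]); a=np.degrees(np.arctan2(d[2]-200,-(d@xs)-57)); print('angle',a, np.hypot(d[2]-200,-(d@xs)-57))
E
```

```text
[-7.3  3.4  4.2] [ 0.64  0.91 -0.78]
grasp in stand -86.12173408306228 -0.7653370547962339 288.9467202772952
angle 71.87121709681217 93.59270507946646
```

>>> {"name": "move_arm", "arguments": {"plan": [{"tx": -0.35, "ty": 0, "tz": 0.2, "wx": 0, "wy": 0, "wz": 0}, {"tx": -0.35, "ty": 0, "tz": 0.2, "wx": 0, "wy": 0, "wz": 0}, {"tx": 0, "ty": 0, "tz": 0, "wx": 0, "wy": 0, "wz": 0}]}}

```text
time_s: 6.45
ee_pos: [562.7, 2.4, 277.8]
ee_rot: [179.4, 44.7, 93.9]
force: [-8.4, 5.5, 5.6]
gripper_width: 25.7
gripper_force: 25.0
```

```bash
python3 - <<'E'
from h import *
s=env.state(); print(s['force'].round(1))
c=cur(); g=c[:3,3]-19*c[:3,2]; d=g-C; print('grasp in stand', d@xs,d@ys,d[2])
f=grab_frame('scene'); save(f,'scene1'); 
for a in (60,70): print(proj(f,S(-57-85*np.cos(np.radians(a)),0,200+85*np.sin(np.radians(a)))).round())
cv2.imwrite('pics/crop2.png',cv2.resize(f['color'][130:310,230:430,::-1],None,fx=3,fy=3,interpolation=cv2.INTER_CUBIC))
E
```

```text
[-8.4  5.5  5.6]
grasp in stand -78.87913815571092 -0.7428880044696518 291.3061981827903
[[332. 210.]]
[[328. 205.]]
```

View pics/crop2.png

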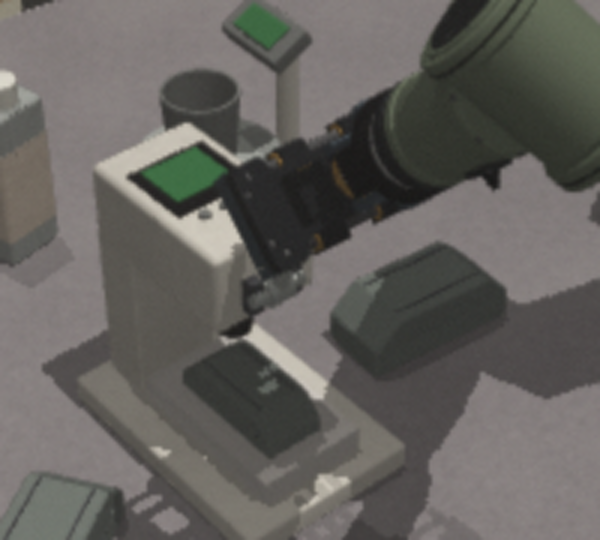

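>>> {"name": "move_arm", "arguments": {"plan": [{"tx": -0.35, "ty": 0, "tz": 0.3, "wx": 0, "wy": 0, "wz": 0}, {"tx": -0.35, "ty": 0, "tz": 0.3, "wx": 0, "wy": 0, "wz": 0}, {"tx": 0, "ty": 0, "tz": 0, "wx": 0, "wy": 0, "wz": 0}, {"tx": 0, "ty": 0, "tz": 0, "wx": 0, "wy": 0, "wz": 0}]}}

```text
time_s: 6.83
ee_pos: [563.2, -2.8, 278.3]
ee_rot: [179.3, 44.2, 93.9]
force: [-13.3, 21.3, 11.1]
gripper_width: 25.8
gripper_force: 25.0
```

```bash
python3 - <<'E'
from h import *
s=env.state(); print(s['force'].round(1))
c=cur(); g=c[:3,3]-19*c[:3,2]; d=g-C; print('grasp in stand', d@xs,d@ys,d[2])
E
```

```text
[-13.3  21.3  11.1]
grasp in stand -73.50764975310304 -0.6869839037292109 291.90657046227375
```

The stop is reached: the force jumped to 24 N. Now I release and back off along the tool.

>>> {"name": "move_arm", "arguments": {"plan": [{"tx": 0, "ty": 0, "tz": 0, "wx": 0, "wy": 0, "wz": 0}, {"tx": 0, "ty": 0, "tz": 0, "wx": 0, "wy": 0, "wz": 0}, {"tx": 0, "ty": 0, "tz": 0, "wx": 0, "wy": 0, "wz": 0}, {"tx": 0, "ty": 0, "tz": -1.5, "wx": 0, "wy": 0, "wz": 0}, {"tx": 0, "ty": 0, "tz": -3, "wx": 0, "wy": 0, "wz": 0}, {"tx": 0, "ty": 0, "tz": -3, "wx": 0, "wy": 0, "wz": 0}, {"tx": 0, "ty": 0, "tz": -3, "wx": 0, "wy": 0, "wz": 0}, {"tx": 0, "ty": 0, "tz": 0, "wx": 0, "wy": 0, "wz": 0}], "gripper": 6}}

```text
time_s: 7.5
ee_pos: [560.7, 68.8, 355.5]
ee_rot: [178.6, 44.6, 93.7]
force: [1.0, -0.3, 1.1]
gripper_width: 60.1
gripper_force: 0.0
```

```bash
python3 - <<'E'
from h import *
s=env.state(); print(s['force'].round(1),s['qpos'].round(1))
R=lean(45)
f=grab_frame('scene');t=grab_frame('top'); save(f,'scene2'); save(t,'top2')
for a in (60,70): 
  p=S(-57-85*np.cos(np.radians(a)),0,200+85*np.sin(np.radians(a))); print(proj(f,p).round(),proj(t,p).round())
A=f['color'][130:310,260:420]; B=t['color'][200:290,220:340]
cv2.imwrite('pics/crop3.png',np.hstack([cv2.resize(A,(480,540)),cv2.resize(B,(320,240)).repeat(1,0) if 0 else np.vstack([cv2.resize(B,(320,240)),np.zeros((300,320,3),'uint8')])])[:,:,::-1])
# path: out in front, down, then in along tool z
G=S(-32,0,77.5)
M=seg(cur(),T(R,S(-175,0,190)-30*R[:,2]),6)
M=seg(M,grasp(R,G,85),5)
M=seg(M,grasp(R,G,10),6)
E
```

```text
[ 1.  -0.3  1.1] [ 28.4  20.9  79.3 -40.9  98.1  24.9]
[[332. 210.]] [[267. 237.]]
[[328. 205.]] [[274. 235.]]
6 x {'tx': 2.44, 'ty': -0.04, 'tz': 0.88, 'wx': 0.001, 'wy': -0.001, 'wz': -0.001} |t| 2.6 |w| 0.002
   [[558, 77, 329], [557, 88, 305], [556, 100, 282], [555, 110, 258], [554, 121, 235], [553, 132, 211]] [553, 132, 211]
5 x {'tx': -0.42, 'ty': 0.0, 'tz': 2.89, 'wx': -0.0, 'wy': 0.0, 'wz': -0.001} |t| 2.92 |w| 0.001
   [[555, 109, 194], [557, 86, 176], [558, 62, 159], [560, 39, 142], [562, 16, 124]] [562, 16, 124]
6 x {'tx': 0.0, 'ty': 0.0, 'tz': 1.25, 'wx': -0.0, 'wy': 0.0, 'wz': 0.0} |t| 1.25 |w| 0.001
   [[563, 7, 115], [564, -2, 107], [564, -11, 98], [565, -20, 89], [566, -29, 80], [567, -37, 71]] [567, -37, 71]
```

View pics/crop3.png

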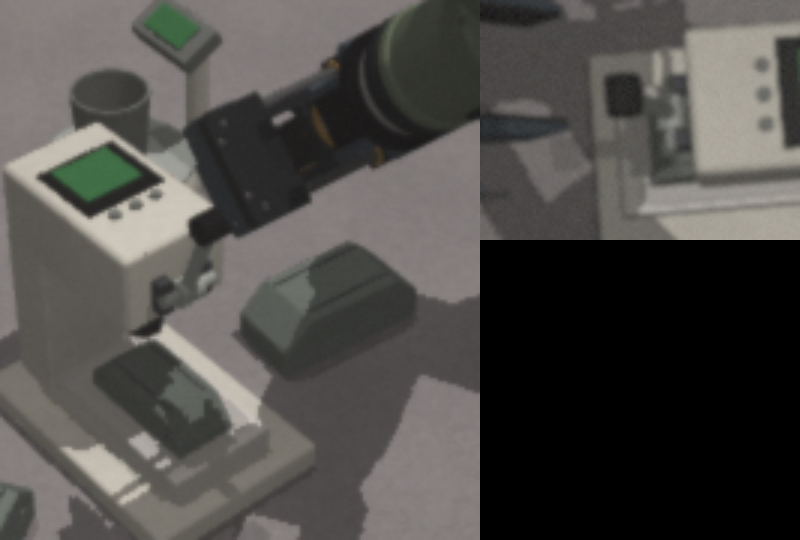

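Lever grip seen at (329,206) in scene and (274,236) in top. The predictions for 70° are (328,205) and (274,235), so the lever is fully up. Going round to the shell.

>>> {"name": "move_arm", "arguments": {"plan": [{"tx": 2.44, "ty": -0.04, "tz": 0.88, "wx": 0.001, "wy": -0.001, "wz": -0.001}, {"tx": 2.44, "ty": -0.04, "tz": 0.88, "wx": 0.001, "wy": -0.001, "wz": -0.001}, {"tx": 2.44, "ty": -0.04, "tz": 0.88, "wx": 0.001, "wy": -0.001, "wz": -0.001}, {"tx": 2.44, "ty": -0.04, "tz": 0.88, "wx": 0.001, "wy": -0.001, "wz": -0.001}, {"tx": 2.44, "ty": -0.04, "tz": 0.88, "wx": 0.001, "wy": -0.001, "wz": -0.001}, {"tx": 2.44, "ty": -0.04, "tz": 0.88, "wx": 0.001, "wy": -0.001, "wz": -0.001}, {"tx": -0.42, "ty": 0, "tz": 2.89, "wx": 0, "wy": 0, "wz": 0}, {"tx": -0.42, "ty": 0, "tz": 2.89, "wx": 0, "wy": 0, "wz": 0}, {"tx": -0.42, "ty": 0, "tz": 2.89, "wx": 0, "wy": 0, "wz": 0}, {"tx": -0.42, "ty": 0, "tz": 2.89, "wx": 0, "wy": 0, "wz": 0}, {"tx": 0, "ty": 0, "tz": 0, "wx": 0, "wy": 0, "wz": 0}, {"tx": 0, "ty": 0, "tz": 0, "wx": 0, "wy": 0, "wz": 0}], "gripper": 9.1}}

```text
time_s: 8.6
ee_pos: [558.3, 36.2, 139.9]
ee_rot: [-179.7, 45.2, 94.5]
force: [0.4, 0.6, -0.3]
gripper_width: 91.2
gripper_force: 0.0
```

```bash
python3 - <<'E'
from h import *
s=env.state(); print(s['force'].round(1),s['ee_pos'].round(1),s['ee_rot'].round(1))
R=lean(45);G=S(-32,0,77.5)
f=grab_frame('wrist'); save(f,'wrist2'); print(proj(f,[S(-60,-28,80),S(-60,28,80),S(-80,-28,50),S(-80,28,50)]).round().tolist())
cv2.imwrite('pics/crop4.png',f['color'][:,:,::-1])
M=seg(cur(),grasp(R,G,10),10)
E
```

```text
[ 0.4  0.6 -0.3] [558.3  36.2 139.9] [-179.7   45.2   94.5]
[[285.0, 229.0], [370.0, 229.0], [285.0, 174.0], [370.0, 174.0]]
10 x {'tx': -0.04, 'ty': 0.01, 'tz': 1.02, 'wx': -0.0, 'wy': 0.0, 'wz': -0.0} |t| 1.03 |w| 0.001
   [[560, 30, 134], [561, 15, 120], [563, 0, 106], [564, -15, 93], [565, -30, 79]] [566, -37, 72]
```

View pics/crop4.png

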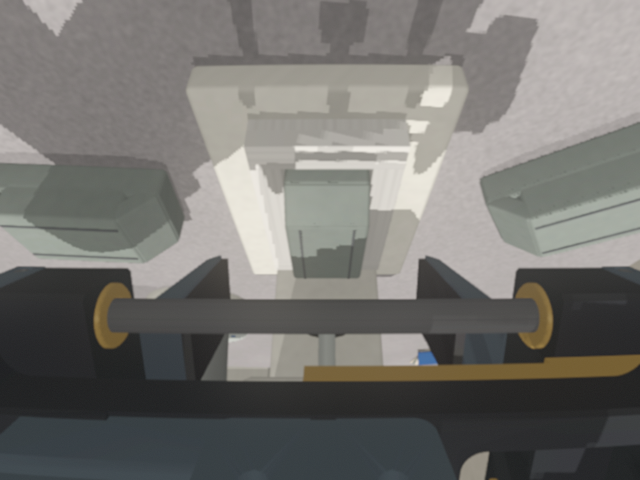

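The shell's front edge spans columns 285 to 370 at row 174, exactly as predicted for 56 mm in the nest. Going in.

>>> {"name": "move_arm", "arguments": {"plan": [{"tx": -0.04, "ty": 0, "tz": 1.02, "wx": 0, "wy": 0, "wz": 0}, {"tx": -0.04, "ty": 0, "tz": 1.02, "wx": 0, "wy": 0, "wz": 0}, {"tx": -0.04, "ty": 0, "tz": 1.02, "wx": 0, "wy": 0, "wz": 0}, {"tx": -0.04, "ty": 0, "tz": 1.02, "wx": 0, "wy": 0, "wz": 0}, {"tx": -0.04, "ty": 0, "tz": 1.02, "wx": 0, "wy": 0, "wz": 0}, {"tx": -0.04, "ty": 0, "tz": 1.02, "wx": 0, "wy": 0, "wz": 0}, {"tx": -0.04, "ty": 0.1, "tz": 1.02, "wx": 0, "wy": 0, "wz": 0}, {"tx": -0.04, "ty": 0, "tz": 1.02, "wx": 0, "wy": 0, "wz": 0}, {"tx": -0.04, "ty": 0, "tz": 1.02, "wx": 0, "wy": 0, "wz": 0}, {"tx": -0.04, "ty": 0, "tz": 1.02, "wx": 0, "wy": 0, "wz": 0}, {"tx": 0, "ty": 0, "tz": 0, "wx": 0, "wy": 0, "wz": 0}]}}

```text
time_s: 9.57
ee_pos: [565.6, -37.8, 70.9]
ee_rot: [-179.8, 45.2, 94.5]
force: [0.7, -0.1, 0.0]
gripper_width: 90.9
gripper_force: 0.0
```

```bash
python3 - <<'E'
from h import *
R=lean(45);G=S(-32,0,77.5); print(env.state()['force'].round(1))
c=cur(); g=c[:3,3]-19*c[:3,2]-C; print(g@xs,g@ys,g[2])
M=seg(c,grasp(R,G,0),4)
E
```

```text
[ 0.7 -0.1  0. ]
-38.661871425094866 -0.9834224576095657 84.32516062742438
4 x {'tx': 0.0, 'ty': 0.03, 'tz': 0.24, 'wx': -0.001, 'wy': 0.001, 'wz': -0.0} |t| 0.24 |w| 0.001
   [[566, -39, 69], [566, -41, 68], [567, -43, 66], [567, -44, 64]] [567, -44, 64]
```

>>> {"name": "move_arm", "arguments": {"plan": [{"tx": 0, "ty": 0.03, "tz": 0.24, "wx": 0, "wy": 0, "wz": 0}, {"tx": 0, "ty": 0.03, "tz": 0.24, "wx": 0, "wy": 0, "wz": 0}, {"tx": 0, "ty": 0.03, "tz": 0.24, "wx": 0, "wy": 0, "wz": 0}, {"tx": 0, "ty": 0.03, "tz": 0.24, "wx": 0, "wy": 0, "wz": 0}, {"tx": 0, "ty": 0, "tz": 0, "wx": 0, "wy": 0, "wz": 0}, {"tx": 0, "ty": 0, "tz": 0, "wx": 0, "wy": 0, "wz": 0}]}}

```text
time_s: 10.07
ee_pos: [568.4, -42.8, 65.6]
ee_rot: [179.9, 45.1, 94.5]
force: [1.0, 0.2, 0.7]
gripper_width: 91.0
gripper_force: 0.0
```

>>> {"name": "move_arm", "arguments": {"plan": [{"tx": 0, "ty": 0, "tz": 0, "wx": 0, "wy": 0, "wz": 0}, {"tx": 0, "ty": 0, "tz": 0, "wx": 0, "wy": 0, "wz": 0}, {"tx": 0, "ty": 0, "tz": 0, "wx": 0, "wy": 0, "wz": 0}, {"tx": 0, "ty": 0, "tz": 0, "wx": 0, "wy": 0, "wz": 0}, {"tx": 0, "ty": 0, "tz": 0, "wx": 0, "wy": 0, "wz": 0}, {"tx": 0, "ty": 0, "tz": 0, "wx": 0, "wy": 0, "wz": 0}, {"tx": 0, "ty": 0, "tz": 0, "wx": 0, "wy": 0, "wz": 0}], "gripper": 0, "force": 35}}

```text
time_s: 10.65
ee_pos: [568.1, -42.9, 65.6]
ee_rot: [180.0, 45.1, 94.5]
force: [-0.6, 0.9, -0.2]
gripper_width: 55.9
gripper_force: 35.0
```

```bash
python3 - <<'E'
from h import *
print(env.state()['force'].round(1))
c=cur(); g=c[:3,3]-19*c[:3,2]-C; print(g@xs,g@ys,g[2]); print((zz@c[:3,:3]).round(3),(xs@c[:3,:3]).round(3))
E
```

```text
[-0.6  0.9 -0.2]
-33.36232124645824 1.072703712710392 79.02183028175722
[-0.709  0.    -0.705] [-0.705  0.003  0.709]
```

The width is 55.9 mm, so it holds the right shell. Lift straight up 20 mm.

>>> {"name": "move_arm", "arguments": {"plan": [{"tx": -0.21, "ty": 0, "tz": -0.21, "wx": 0, "wy": 0, "wz": 0}, {"tx": -0.28, "ty": 0, "tz": -0.28, "wx": 0, "wy": 0, "wz": 0}, {"tx": -0.28, "ty": 0, "tz": -0.28, "wx": 0, "wy": 0, "wz": 0}, {"tx": -0.28, "ty": 0, "tz": -0.28, "wx": 0, "wy": 0, "wz": 0}, {"tx": -0.28, "ty": 0, "tz": -0.28, "wx": 0, "wy": 0, "wz": 0}, {"tx": -0.14, "ty": 0, "tz": -0.14, "wx": 0, "wy": 0, "wz": 0}, {"tx": 0, "ty": 0, "tz": 0, "wx": 0, "wy": 0, "wz": 0}, {"tx": 0, "ty": 0, "tz": 0, "wx": 0, "wy": 0, "wz": 0}]}}

```text
time_s: 11.32
ee_pos: [568.4, -42.8, 86.5]
ee_rot: [179.9, 45.1, 94.4]
force: [-0.1, 0.1, -1.9]
gripper_width: 56.0
gripper_force: 35.0
```

```bash
python3 - <<'E'
from h import *
print(env.state()['force'].round(1),env.state()['torque'].round(2))
c=cur(); g=c[:3,3]-19*c[:3,2]-C; print(g@xs,g@ys,g[2])
f=grab_frame('scene'); cv2.imwrite('pics/crop5.png',cv2.resize(f['color'][160:320,250:400,::-1],None,fx=3.6,fy=3.6,interpolation=cv2.INTER_CUBIC))
E
```

```text
[-0.1  0.1 -1.9] [ 0.72 -0.06 -0.03]
-33.468584302176836 1.3284996856742877 99.9166773766916
```

View pics/crop5.png

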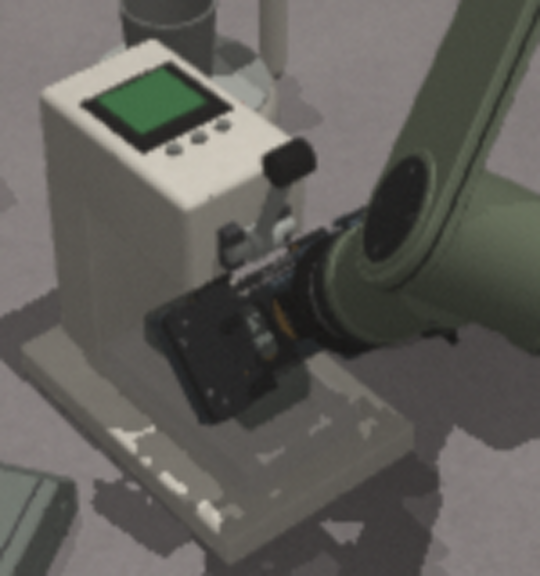

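```bash
cat >> h.py <<'E'
RK=np.array([485.8,321.1]); ra=np.radians(-57.9); xr=np.array([np.cos(ra),np.sin(ra),0])
def place(h,deg=45):
    global xs,ys
    Rz=Ro.from_euler('z',-57.9+85.35,degrees=True).as_matrix(); R=Rz@lean(deg)
    g=np.r_[RK,40+43+h]-13.4*xr; return grasp(R,g)
E
python3 - <<'E'
from h import *
A=cur(); B=A.copy(); B[:3,3]-=180*xs; print((xs@A[:3,:3]).round(3)); M=seg(A,B,9)
M=seg(M,place(60),12)
M=seg(M,place(0),6)
E
```

```text
[-0.706  0.003  0.709]
9 x {'tx': 1.41, 'ty': -0.01, 'tz': -1.42, 'wx': 0.0, 'wy': 0.0, 'wz': 0.0} |t| 2.0 |w| 0.0
   [[567, -23, 86], [563, 17, 86], [560, 57, 86], [557, 97, 87], [553, 137, 87]] [553, 137, 87]
12 x {'tx': 0.91, 'ty': -0.08, 'tz': -1.42, 'wx': -0.028, 'wy': 0.0, 'wz': -0.028} |t| 1.69 |w| 0.04
   [[551, 153, 90], [541, 202, 101], [525, 248, 112], [504, 293, 122]] [487, 321, 129]
6 x {'tx': 0.71, 'ty': -0.02, 'tz': 0.7, 'wx': -0.001, 'wy': 0.0, 'wz': -0.001} |t| 1.0 |w| 0.001
   [[487, 321, 119], [487, 321, 109], [486, 321, 100], [486, 321, 90], [486, 321, 80], [486, 321, 70]] [486, 321, 70]
```

>>> {"name": "move_arm", "arguments": {"plan": [{"tx": 0.7, "ty": 0, "tz": -0.7, "wx": 0, "wy": 0, "wz": 0}, {"tx": 1.41, "ty": 0, "tz": -1.42, "wx": 0, "wy": 0, "wz": 0}, {"tx": 1.41, "ty": 0, "tz": -1.42, "wx": 0, "wy": 0, "wz": 0}, {"tx": 1.41, "ty": 0, "tz": -1.42, "wx": 0, "wy": 0, "wz": 0}, {"tx": 1.41, "ty": 0, "tz": -1.42, "wx": 0, "wy": 0, "wz": 0}, {"tx": 1.41, "ty": 0, "tz": -1.42, "wx": 0, "wy": 0, "wz": 0}, {"tx": 1.41, "ty": 0, "tz": -1.42, "wx": 0, "wy": 0, "wz": 0}, {"tx": 1.41, "ty": 0, "tz": -1.42, "wx": 0, "wy": 0, "wz": 0}, {"tx": 1.41, "ty": 0, "tz": -1.42, "wx": 0, "wy": 0, "wz": 0}, {"tx": 0.7, "ty": 0, "tz": -0.7, "wx": 0, "wy": 0, "wz": 0}]}}

```text
time_s: 12.2
ee_pos: [554.2, 139.5, 85.9]
ee_rot: [179.9, 45.1, 94.6]
force: [0.2, -0.0, -2.1]
gripper_width: 55.8
gripper_force: 35.0
```

>>> {"name": "move_arm", "arguments": {"plan": [{"tx": 0.91, "ty": -0.08, "tz": -1.42, "wx": -0.028, "wy": 0, "wz": -0.028}, {"tx": 0.91, "ty": -0.08, "tz": -1.42, "wx": -0.028, "wy": 0, "wz": -0.028}, {"tx": 0.91, "ty": -0.08, "tz": -1.42, "wx": -0.028, "wy": 0, "wz": -0.028}, {"tx": 0.91, "ty": -0.08, "tz": -1.42, "wx": -0.028, "wy": 0, "wz": -0.028}, {"tx": 0.91, "ty": -0.08, "tz": -1.42, "wx": -0.028, "wy": 0, "wz": -0.028}, {"tx": 0.91, "ty": -0.08, "tz": -1.42, "wx": -0.028, "wy": 0, "wz": -0.028}, {"tx": 0.91, "ty": -0.08, "tz": -1.42, "wx": -0.028, "wy": 0, "wz": -0.028}, {"tx": 0.91, "ty": -0.08, "tz": -1.42, "wx": -0.028, "wy": 0, "wz": -0.028}, {"tx": 0.91, "ty": -0.08, "tz": -1.42, "wx": -0.028, "wy": 0, "wz": -0.028}, {"tx": 0.91, "ty": -0.08, "tz": -1.42, "wx": -0.028, "wy": 0, "wz": -0.028}, {"tx": 0.91, "ty": -0.08, "tz": -1.42, "wx": -0.028, "wy": 0, "wz": -0.028}, {"tx": 0, "ty": 0, "tz": 0, "wx": 0, "wy": 0, "wz": 0}]}}

```text
time_s: 13.2
ee_pos: [495.1, 309.6, 126.0]
ee_rot: [180.0, 45.1, 119.7]
force: [-0.0, 0.7, -1.8]
gripper_width: 55.8
gripper_force: 35.0
```

```bash
python3 - <<'E'
from h import *
s=env.state(); print(s['force'].round(1),s['ee_rot'].round(1),s['qpos'].round(1),s['gripper_width'])
M=seg(cur(),place(25),6)
M=seg(M,place(3),5)
f=grab_frame('scene');t=grab_frame('top')
A=cv2.resize(f['color'][270:400,350:510],None,fx=2.5,fy=2.5); B=cv2.resize(t['color'][220:350,60:220],None,fx=2.5,fy=2.5)
cv2.imwrite('pics/crop6.png',np.hstack([A,B])[:,:,::-1])
E
```

```text
[-0.   0.7 -1.8] [180.   45.1 119.7] [ 52.8  33.1  94.3 -41.7  78.   41.6] 55.84054891174547
6 x {'tx': 0.54, 'ty': -0.04, 'tz': 0.2, 'wx': -0.005, 'wy': 0.0, 'wz': -0.005} |t| 0.58 |w| 0.007
   [[494, 311, 121], [492, 313, 116], [490, 315, 110], [489, 317, 105], [487, 319, 100], [486, 321, 95]] [486, 321, 95]
5 x {'tx': 0.31, 'ty': 0.01, 'tz': 0.31, 'wx': 0.0, 'wy': 0.0, 'wz': -0.0} |t| 0.44 |w| 0.0
   [[486, 321, 90], [486, 321, 86], [486, 321, 81], [486, 321, 77], [486, 321, 73]] [486, 321, 73]
```

View pics/crop6.png

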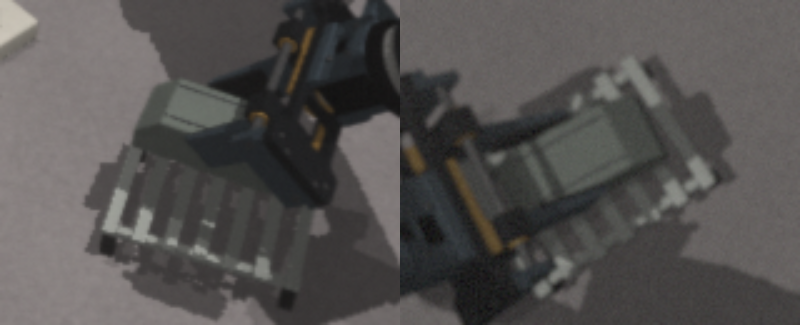

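The shell is held level and right way up above the rack, lined up with its length. Lowering.

>>> {"name": "move_arm", "arguments": {"plan": [{"tx": 0.54, "ty": -0.04, "tz": 0.2, "wx": -0.005, "wy": 0, "wz": -0.005}, {"tx": 0.54, "ty": -0.04, "tz": 0.2, "wx": -0.005, "wy": 0, "wz": -0.005}, {"tx": 0.54, "ty": -0.04, "tz": 0.2, "wx": -0.005, "wy": 0, "wz": -0.005}, {"tx": 0.54, "ty": -0.04, "tz": 0.2, "wx": -0.005, "wy": 0, "wz": -0.005}, {"tx": 0.54, "ty": -0.04, "tz": 0.2, "wx": -0.005, "wy": 0, "wz": -0.005}, {"tx": 0.54, "ty": -0.04, "tz": 0.2, "wx": -0.005, "wy": 0, "wz": -0.005}, {"tx": 0.31, "ty": 0, "tz": 0.31, "wx": 0, "wy": 0, "wz": 0}, {"tx": 0.31, "ty": 0, "tz": 0.31, "wx": 0, "wy": 0, "wz": 0}, {"tx": 0.31, "ty": 0, "tz": 0.31, "wx": 0, "wy": 0, "wz": 0}, {"tx": 0.31, "ty": 0, "tz": 0.31, "wx": 0, "wy": 0, "wz": 0}, {"tx": 0, "ty": 0, "tz": 0, "wx": 0, "wy": 0, "wz": 0}, {"tx": 0, "ty": 0, "tz": 0, "wx": 0, "wy": 0, "wz": 0}]}}

```text
time_s: 14.3
ee_pos: [487.4, 318.2, 76.6]
ee_rot: [-179.9, 45.1, 121.9]
force: [0.5, 0.5, -2.0]
gripper_width: 56.0
gripper_force: 35.0
```

```bash
python3 - <<'E'
from h import *
s=env.state(); print(s['force'].round(1),s['ee_rot'].round(1))
M=seg(cur(),place(0),4)
E
```

```text
[ 0.5  0.5 -2. ] [-179.9   45.1  121.9]
4 x {'tx': 0.18, 'ty': 0.0, 'tz': 0.07, 'wx': -0.001, 'wy': 0.001, 'wz': -0.001} |t| 0.19 |w| 0.001
   [[487, 319, 75], [487, 320, 73], [486, 320, 71], [486, 321, 70]] [486, 321, 70]
```

>>> {"name": "move_arm", "arguments": {"plan": [{"tx": 0.18, "ty": 0, "tz": 0.07, "wx": 0, "wy": 0, "wz": 0}, {"tx": 0.18, "ty": 0, "tz": 0.07, "wx": 0, "wy": 0, "wz": 0}, {"tx": 0.14, "ty": 0, "tz": 0.07, "wx": 0, "wy": 0, "wz": 0}, {"tx": 0, "ty": 0, "tz": 0, "wx": 0, "wy": 0, "wz": 0}, {"tx": 0, "ty": 0, "tz": 0, "wx": 0, "wy": 0, "wz": 0}]}}

```text
time_s: 14.72
ee_pos: [486.3, 320.1, 71.8]
ee_rot: [-180.0, 45.1, 121.9]
force: [0.5, -0.1, -2.0]
gripper_width: 56.0
gripper_force: 35.0
```

Not touching yet, so down in 1 mm steps.

>>> {"name": "move_arm", "arguments": {"plan": [{"tx": 0.07, "ty": 0, "tz": 0.07, "wx": 0, "wy": 0, "wz": 0}, {"tx": 0.07, "ty": 0, "tz": 0.07, "wx": 0, "wy": 0, "wz": 0}, {"tx": 0, "ty": 0, "tz": 0, "wx": 0, "wy": 0, "wz": 0}, {"tx": 0, "ty": 0, "tz": 0, "wx": 0, "wy": 0, "wz": 0}]}}

```text
time_s: 15.05
ee_pos: [486.3, 320.0, 69.8]
ee_rot: [-180.0, 45.1, 121.9]
force: [0.3, -0.4, -2.4]
gripper_width: 55.7
gripper_force: 35.0
```

>>> {"name": "move_arm", "arguments": {"plan": [{"tx": 0.07, "ty": 0, "tz": 0.07, "wx": 0, "wy": 0, "wz": 0}, {"tx": 0, "ty": 0, "tz": 0, "wx": 0, "wy": 0, "wz": 0}, {"tx": 0, "ty": 0, "tz": 0, "wx": 0, "wy": 0, "wz": 0}]}}

```text
time_s: 15.3
ee_pos: [486.4, 320.0, 69.6]
ee_rot: [180.0, 45.2, 121.9]
force: [-1.3, 0.8, 4.3]
gripper_width: 55.8
gripper_force: 35.0
```

It has touched down with about 6 N. Release and back off.

>>> {"name": "move_arm", "arguments": {"plan": [{"tx": 0, "ty": 0, "tz": 0, "wx": 0, "wy": 0, "wz": 0}, {"tx": 0, "ty": 0, "tz": 0, "wx": 0, "wy": 0, "wz": 0}, {"tx": 0, "ty": 0, "tz": 0, "wx": 0, "wy": 0, "wz": 0}, {"tx": 0, "ty": 0, "tz": 0, "wx": 0, "wy": 0, "wz": 0}, {"tx": 0, "ty": 0, "tz": -1, "wx": 0, "wy": 0, "wz": 0}, {"tx": 0, "ty": 0, "tz": -2, "wx": 0, "wy": 0, "wz": 0}, {"tx": 0, "ty": 0, "tz": -3, "wx": 0, "wy": 0, "wz": 0}, {"tx": 0, "ty": 0, "tz": -3, "wx": 0, "wy": 0, "wz": 0}, {"tx": 0, "ty": 0, "tz": -3, "wx": 0, "wy": 0, "wz": 0}, {"tx": 0, "ty": 0, "tz": -3, "wx": 0, "wy": 0, "wz": 0}, {"tx": 0, "ty": 0, "tz": 0, "wx": 0, "wy": 0, "wz": 0}, {"tx": 0, "ty": 0, "tz": 0, "wx": 0, "wy": 0, "wz": 0}], "gripper": 9.1}}

```text
time_s: 16.3
ee_pos: [429.8, 412.0, 175.7]
ee_rot: [179.8, 45.0, 121.9]
force: [-0.3, 0.4, -0.1]
gripper_width: 90.9
gripper_force: 0.0
```

```bash
python3 - <<'E'
from h import *
f=grab_frame('scene');t=grab_frame('top')
zb=np.cross([0,0,1],xr)
P=np.array([np.r_[RK,0]+a*xr+b*zb+[0,0,z] for a,b,z in ((40,28,84),(40,-28,84),(-40,-28,84),(-40,28,84),(60,28,40),(60,-28,40),(-60,-28,40),(-60,28,40))])
for im in (f,t):
    for u in proj(im,P): cv2.circle(im['color'],tuple(int(round(v)) for v in u),1,(255,0,0),-1)
A=cv2.resize(f['color'][180:400,270:510],None,fx=1.65,fy=1.65); B=cv2.resize(t['color'][200:350,60:300],None,fx=1.65,fy=1.65); B=np.vstack([B,np.zeros((A.shape[0]-B.shape[0],B.shape[1],3),'uint8')])
cv2.imwrite('pics/crop7.png',np.hstack([A,B])[:,:,::-1])
p=S(-57-85*np.cos(np.radians(70)),0,200+85*np.sin(np.radians(70))); print(proj(f,p),proj(t,p))
E
```

```text
[[328.31974115 205.0230398 ]] [[274.32034029 235.37868926]]
```

View pics/crop7.png

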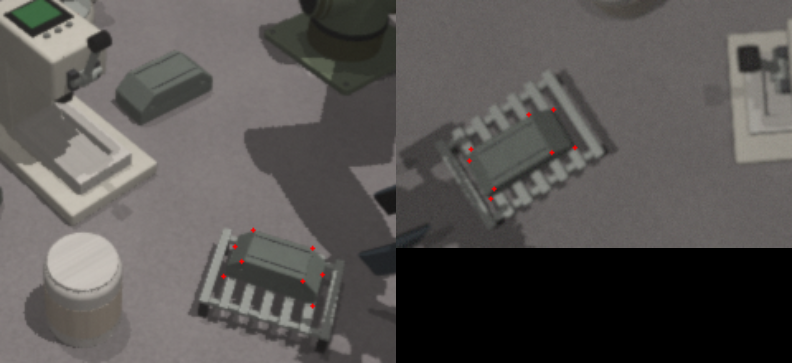

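The shell lies centred and level on the rack, within a few mm of the predicted corners. The lever is still up at (329,205), and the robot is clear. Handing in.

```bash
python3 -c "
from h import *
print(env.job_done())"
```

```text
the job is handed in; nothing more can be done
None
```

The lever is fully up, the shell lies centred, level and lengthwise on the drying rack, and the job was handed in at about 16 s; the arm kept clear of the cup, tin and can, and the hand-in returned no verdict.

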